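# Clamp a scraper in the pin jig and keep it pressed

### The job

Slide the scraper, blade first, into the jig's channel until its nose is under the hinge barrel and up at the end stop, and let go of it. Then swing the lid down over it, take the pin from its wooden stand and push it through the holes of lid and body until its knob sits on the lid. Finish while you are still pressing, so that the lid is held fully shut against its spring plungers; leave the whetstone, the nail tin and the marker where they are.

Things in the scene. Friction and masses are not known exactly. Their poses are not given: they have to be found in the camera images.
- jig: Dark steel clamshell jig fixed to the bench, 100 (x) x 128 x 28 mm high; origin centre of underside; +x to the hinge (far end), -x open front. Channel 44 mm wide along y = 0, floor at z = 18, 10 mm deep, open at the front (x = -50). Hinge barrel 12 mm thick (along y at x = 38, z = 32) bridges it, leaving a slot 8 mm high over the floor; end stop behind it at x = 45.
- jig_mouth (a point): Middle of the channel floor at the front edge of the jig (jig frame x = -50, y = 0, z = 18 mm); axes as the jig.
- jig_stop (a point): Foot of the end stop, on the channel floor (jig frame x = 45, y = 0, z = 18 mm); axes as the jig.
- jig_hole (a point): Mouth of the upright pin hole in the jig body's right cheek, 15 mm in diameter, right through the 28 mm thick body (jig frame x = -22, y = -38, z = 28 mm).
- lid (a joint): Lid hinge, rad: 0 = fully shut, grows as it opens, limit 1.45; starts at 0.9 to 1.3. Stiff hinge (about 2 N at the free edge moves it): the lid stays where left. Two sprung brass plungers near the front corners of the body meet it at about 0.08 and push it up: left alone it stays 0.04 to 0.08 ajar; about 7 N down at the pin hole holds it shut; 10 to 15 N is a safe push.
- lid_hinge (a point): Middle of the hinge axis; axes turn with the lid (shut: as the jig's). Aluminium lid: plate 118 mm wide (y), 8 mm thick, from the hinge 85 mm toward -x; outer face at z = +4 mm (36 mm over the bench when shut), 2 mm rib on it along the free edge. Opens about +y; when open its outer face looks away from the jig's front, so it is shut by pushing that face toward the front and down.
- lid_edge (a point): Middle of the lid's free edge, on its outer face (x = -85, z = +4 mm from the hinge in the lid's frame); axes as the lid.
- lid_hole (a point): Centre of the lid's pin hole (16 mm in diameter, through the 8 mm plate) on the outer face (x = -60, y = -38, z = +4 mm from the hinge in the lid's frame); axes as the lid. Lies over the body's hole when shut or slightly ajar.
- scraper: Flat scraper, 0.13 kg, lying flat, blade roughly away from the robot. Origin at the underside where blade and handle join; +x along the blade to its nose, z up. Steel blade 110 x 36 x 4 mm (x = 0 to 110); wooden handle 24 mm wide (26 at the ferrule), 16 mm thick (x = +2 to -97, z = 0 to 16), underside level with the blade's.
- scraper_grip (a point): Place to grip the scraper: middle of the handle's section, 25 mm behind the blade (8 mm over the underside); axes as the scraper.
- scraper_nose (a point): Middle of the blade's front edge, at mid thickness (x = 110, z = 2 mm in the scraper's frame).
- pin: Loose steel pin, 0.06 kg, upright in the stand. Origin at its lower tip, z up along it. Shank 10 mm in diameter, 34 mm long, 5 mm taper at the tip; above it a dark cylindrical knob 22 mm in diameter and 34 mm high (z = 34 to 68). Fully home in the shut jig its tip is 2 mm over the bench.
- pin_knob (a point): Middle of the pin's knob (51 mm above its tip).
- pin_stand: Wooden block 56 x 56 x 40 mm, fixed to the bench, origin at the centre of its underside; the pin stands loosely in its 13 mm through hole, knob resting on the top, tip 6 mm over the bench.
- whetstone: Bystander: dark grey broken whetstone, 35 x 58 x 23 mm, origin at the centre of its underside. Leave it alone.
- nail_tin: Bystander: low open tin of nails, 77 mm across and 41 mm high, origin at the centre of its underside. Leave it alone.
- marker: Bystander: marker pen, 134 mm long, 16 mm thick, lying on the bench, origin at the middle of its underside. Leave it alone.
Mind the look-alikes: they are no part of the job. Leave any red look-alike of the pin alone.

How it is judged:
On the way, in this order (a step that is already met when the one before it is completed fails the run):
1. the scraper's blade lies in the channel, nose under the hinge barrel and at the end stop, and the fingers are off it, with the lid still open (x of scraper_nose in the frame of jig above 0.036 m and z of scraper_nose in the frame of jig between 0.016 and 0.026 m and y of scraper_nose in the frame of jig between -0.012 and 0.012 m and angle between the x axis of scraper and the x axis of jig, either way round below 0.15 rad and value of joint lid above 0.5 rad and contact force between the fingers and scraper below 0.2 N), for 0.2 s.
2. the lid is swung down over the blade (x of scraper_nose in the frame of jig above 0.036 m and z of scraper_nose in the frame of jig between 0.016 and 0.026 m and y of scraper_nose in the frame of jig between -0.012 and 0.012 m and angle between the x axis of scraper and the x axis of jig, either way round below 0.15 rad and value of joint lid below 0.16 rad), for 0.2 s.
3. the pin has gone through the lid's hole and into the body's hole (x of scraper_nose in the frame of jig above 0.036 m and z of scraper_nose in the frame of jig between 0.016 and 0.026 m and y of scraper_nose in the frame of jig between -0.012 and 0.012 m and angle between the x axis of scraper and the x axis of jig, either way round below 0.15 rad and horizontal distance between pin and jig_hole below 0.006 m and angle between pin's own z axis and vertical below 0.12 rad and z of pin in the frame of jig below 0.022 m), for 0.2 s.
At the end, for the whole second after the job is handed in: Fingers still press pin or lid (over 2 N) and hold the lid below 0.025 rad; pin through both holes, tip within 7 mm of the bench, 6 mm of the hole axis, 0.12 rad of upright; scraper in the channel, nose within 9 mm of the stop, 12 mm of the middle, 0.15 rad of its direction (x of scraper_nose in the frame of jig above 0.036 m and z of scraper_nose in the frame of jig between 0.016 and 0.026 m and y of scraper_nose in the frame of jig between -0.012 and 0.012 m and angle between the x axis of scraper and the x axis of jig, either way round below 0.15 rad and horizontal distance between pin and jig_hole below 0.006 m and angle between pin's own z axis and vertical below 0.12 rad and z of pin in the frame of jig below 0.007 m and value of joint lid below 0.025 rad and (contact force between the fingers and pin above 2 N or contact force between the fingers and lid above 2 N)); the arm keeps its last pose, push and grip.
It fails at once if the whetstone was pushed from its place (more than 30 mm) (distance of whetstone from where it was at the start of the episode above 0.03 m).
It fails at once if the nail tin was pushed from its place (more than 30 mm) (distance of nail_tin from where it was at the start of the episode above 0.03 m).
It fails at once if the marker was pushed from its place (more than 30 mm) (distance of marker from where it was at the start of the episode above 0.03 m).
It also fails if it takes over 67 s, if anything falls off the work surface, if the arm or the gripper's body presses on something with over 40 N, if the wrist force passes 120 N, or if a joint passes its speed limit or range.

### The arm

A 7-joint arm with a two-finger parallel gripper is mounted at the origin on a cart in front of the work surface, level with it; the furniture and walls round the work are solid. World frame = base frame: x ahead of the robot, y to its left, z up, the work surface at z = 0. Lengths are in m, angles in rad, forces in N, time in s.
With the tool pointing down it reaches from about 0.425 to 0.875 m from the base axis. Payload 4.7 kg.
Tool frame: the origin (TCP) lies on the centre line of the jaws, within the pads' length; the fingertips stand ahead of it and the grasp point (between the pads) lies 2 mm behind it (nose_length is the z of the fingertips in the tool frame, in m); z points along the fingers, y is the line along which they close (so a half turn about z gives the same grasp; the last joint's range is limited). The gripper opens to 87 mm and grips with 3 to 60 N. Pads are 19 mm wide; open, the fingers measure 117 mm over their backs; the gripper's body (75 mm by 190 mm) begins 51 mm behind the grasp point.
Start: joints at [1.359, 0.321, -0.07, 1.45, 0.023, 1.371, -0.057], TCP at [0.146, -0.634, 0.24] pointing down, gripper open.
Joint ranges: [-2.86, 2.86], [-0.3, 2.09], [-1.38, 1.24], [0.06, 2.45], [-1.56, 4.7], [0.09, 2.05], [-2.69, 2.69]. Speed limits (rad/s): [2.57, 2.57, 3.14, 3.14, 3.14, 3.14, 3.14].

### API

Orientations are given as a rotation vector (axis times angle).
In Python, from bench import * gives the robot as it stands.
- The arm moves only by the tool send_rows, never from a script. Its arguments are lists of equal length, an entry for each row: "xyz": the shift along the tool's x, y, z in mm, a list of three; "dr": the turn, a rotation vector about the tool's x, y, z in rad, a list of three. A call has exactly 10 rows; each row is the pose to reach, as a shift and turn from the pose commanded when the call began, along the tool's axes at that moment; what a row does not reach only later rows make up. A row lasts 1/12 s, in which the tool goes at most 41.7 mm and 7.16 degrees, less where a joint would pass 70% of its speed; a pose out of reach is approached as far as the arm can. A call with a gripper value outside its range is refused whole. "jaw" is the finger opening in mm, from 0 to 87, set as the call begins (left out, the last holds). The fingers move at their own pace and stop on an object; "grip_force" is the grip in N (left out, the last holds). Time passes only in rows, so rows that repeat a pose let the fingers close, or fill a call up. It gives the time, the measured TCP pose, the force, the opening and the grip force at its end, in the units of the state.
- get_state(): the state, without advancing time (a new reading comes with each control period).
- get_image(name): name is "scene" or "side" or "wrist"; returns the picture (480x640x3 uint8, red, green, blue); there is no depth.
- calibration(name): a dict with "vfov" (degrees; the focal length in pixels is half the picture's height over the tangent of half this angle, whatever the lens; pixels are square), "cx", "cy" (the principal point, pixels), "rvec" (rotation vector, rad) and "tvec" (3), from world to camera coordinates, as OpenCV has them; the wrist camera has in their place "hand_eye" (4x4, takes a point from camera to tool coordinates, whose origin is the TCP and whose axes are the flange's). Camera axes: x right, y down, z forward; pixel columns grow to the right and rows downward; lengths in m; the calibration is good to about 2 mm. A picture is of the moment at which its call begins: read the wrist's pose just before it. calibration takes no time and is no camera call.
- close_job(): hands the job in; it is judged then, once.
The state is a dict: "time": time; "joint_positions": joint angles; "qd": joint speeds; "joint_torque": joint torques, N m; "position": TCP position; "tool_rot": TCP orientation; "ft_force": force on the tool from outside, world axes, zero at the start; "torque": the same for the moment, N m; "grip_width": opening from 0.0 (shut) to 1.0 (fully open); "grip_force": force on a finger pad.
Only numpy, scipy, OpenCV 4.12 (cv2) and the standard library are available. Lean on these libraries where they do the work, as an engineer would, in place of code of your own. Each camera call takes 0.05 s, during which the arm holds its last target. There are 200 camera calls.

## Working session

There is one attempt and no reset: what is moved stays moved. The work goes in short steps, Python scripts to look and compute and a tool call to move; the robot and the scene stay as the last step left them, time stands still between calls to the robot, and variables do not carry over. Pictures are saved under pics/ and viewed, at most 10 in all, crops included, and the job is handed in when it is done.

Besides the shell and the picture viewer there is one more tool, called after "Request:" by a JSON object that holds its "name" and its "arguments", one argument or row to a line. send_rows: Moves the arm, as the interface text tells. Its arguments: {"type":"object","properties":{"xyz":{"type":"array"},"dr":{"type":"array"},"jaw":{"type":"number"},"grip_force":{"type":"number"}},"required":["xyz","dr"]}

```bash
mkdir -p pics
cat > h.py <<'E'
from bench import *
import numpy as np, cv2
from scipy.spatial.transform import Rotation as R
def snap(name,fn):
    im=get_image(name); cv2.imwrite('pics/'+fn,cv2.cvtColor(im,cv2.COLOR_RGB2BGR)); return im
def cam(name,st=None):
    c=calibration(name); f=240/np.tan(np.radians(c['vfov'])/2)
    K=np.array([[f,0,c['cx']],[0,f,c['cy']],[0,0,1]])
    if 'hand_eye' in c:
        T=np.eye(4); T[:3,:3]=R.from_rotvec(st['tool_rot']).as_matrix(); T[:3,3]=st['position']
        W=T@np.array(c['hand_eye'])
    else:
        T=np.eye(4); T[:3,:3]=R.from_rotvec(np.ravel(c['rvec'])).as_matrix(); T[:3,3]=np.ravel(c['tvec']); W=np.linalg.inv(T)
    return K,W   # W cam->world
def ray(name,px,z,st=None,KW=None):
    K,W=KW or cam(name,st)
    out=[]
    for u,v in np.atleast_2d(px):
        d=W[:3,:3]@np.linalg.solve(K,[u,v,1]); o=W[:3,3]; out.append(o+d*(z-o[2])/d[2])
    return np.array(out)
def proj(name,P,st=None,KW=None):
    K,W=KW or cam(name,st); P=np.atleast_2d(P)
    q=(P-W[:3,3])@W[:3,:3]; q=q@K.T; return q[:,:2]/q[:,2:]
E
python3 - <<'E'
from h import *
np.set_printoptions(precision=4,suppress=True)
s=get_state(); print(s)
for n in('scene','side','wrist'): snap(n,n+'0.png'); print(n,calibration(n)); print(cam(n,s)[1])
print(R.from_rotvec(s['tool_rot']).as_matrix())
E
```

```text
{'time': 0.0, 'joint_positions': array([ 1.3591,  0.3218, -0.0701,  1.4517,  0.0226,  1.3708, -0.0569]), 'qd': array([-0.0006, -0.0011,  0.0002,  0.0008,  0.0015,  0.0013,  0.0012]), 'joint_torque': array([ -0.0008, -49.1287,  -0.4043, -31.2536,  -0.0641,   0.0435,
         0.0001]), 'position': array([ 0.1453, -0.633 ,  0.2385]), 'tool_rot': array([-3.1197, -0.3537,  0.0005]), 'ft_force': array([-1.1641, -0.1011,  0.6959]), 'torque': array([-0.01  , -0.023 ,  0.0733]), 'grip_force': 0.0, 'grip_width': 0.9960583046774146}
scene {'vfov': 43.67410089762746, 'cx': 311.0960974642747, 'cy': 239.0622526757916, 'rvec': array([ 0.64  , -2.4862,  1.376 ]), 'tvec': array([0.5174, 0.1899, 1.3262])}
[[-0.8786 -0.263   0.3985 -0.0239]
 [-0.4773  0.4642 -0.7461  1.1483]
 [ 0.0113 -0.8458 -0.5334  0.8621]
 [ 0.      0.      0.      1.    ]]
side {'vfov': 48.78256527851086, 'cx': 329.067616942738, 'cy': 236.7948021621756, 'rvec': array([ 0.2816, -2.5633,  1.5584]), 'tvec': array([0.5814, 0.0738, 1.0489])}
[[-0.9743 -0.0921  0.2054  0.3579]
 [-0.2247  0.4498 -0.8644  1.0042]
 [-0.0128 -0.8884 -0.4589  0.5544]
 [ 0.      0.      0.      1.    ]]
wrist {'vfov': 68.90095258666834, 'cx': 321.69535356877884, 'cy': 237.0875508856113, 'hand_eye': array([[ 0.0001, -0.9598, -0.2808,  0.0767],
       [ 1.    , -0.0002,  0.0009, -0.0002],
       [-0.0009, -0.2808,  0.9598, -0.1453],
       [ 0.    ,  0.    ,  0.    ,  1.    ]])}
[[ 0.224  -0.9353 -0.274   0.2201]
 [-0.9746 -0.2152 -0.062  -0.6159]
 [-0.001   0.2809 -0.9597  0.3838]
 [ 0.      0.      0.      1.    ]]
[[ 0.9746  0.2239 -0.0005]
 [ 0.2239 -0.9746  0.0018]
 [-0.0001 -0.0019 -1.    ]]
```

View pics/scene0.png

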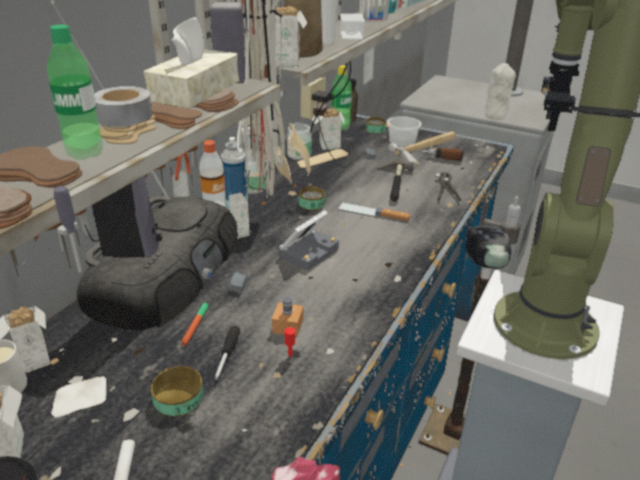

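View pics/side0.png

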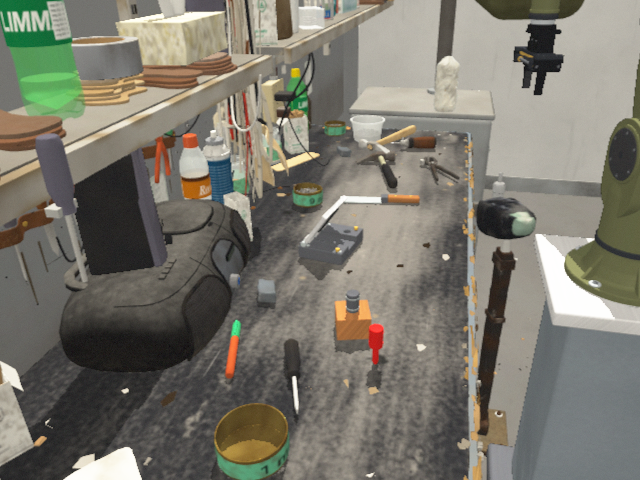

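The scene view shows the scraper at about (375,212), blade to the left. The jig with its open lid is at (308,250), the pin stand at (288,318) and the red look-alike at (291,340). In the side view the jig is at (330,243), the stand at (352,315) and the scraper handle at (403,199).

Run:
```python
from h import *
np.set_printoptions(precision=3,suppress=True)
print('scene scraper nose,join,end',ray('scene',[(340,207),(378,212),(409,217)],0.005))
print('side scraper join,end',ray('side',[(388,200),(419,200)],0.008))
print('scene jig corners top front-right etc',ray('scene',[(279,245),(305,262),(338,243)],0.028))
print('side jig',ray('side',[(300,245),(347,252),(362,228)],0.028))
print('pin scene/side',ray('scene',[(288,301)],0.074),ray('side',[(352,294)],0.074))
print('red',ray('scene',[(292,355)],0.0),ray('side',[(375,362)],0.0))
im=cv2.imread('pics/scene0.png')[180:270,270:420]; im2=cv2.imread('pics/side0.png')[185:275,290:440]
cv2.imwrite('pics/z.png',np.vstack([cv2.resize(i,None,fx=3.3*1,fy=3.3,interpolation=cv2.INTER_CUBIC) for i in(im,im2)]))
```

```text
scene scraper nose,join,end [[ 0.627 -0.247  0.005]
 [ 0.518 -0.275  0.005]
 [ 0.429 -0.293  0.005]]
side scraper join,end [[ 0.499 -0.258  0.008]
 [ 0.421 -0.273  0.008]]
scene jig corners top front-right etc [[ 0.657  0.047  0.028]
 [ 0.562  0.082  0.028]
 [ 0.53  -0.036  0.028]]
side jig [[ 0.645  0.062  0.028]
 [ 0.542  0.072  0.028]
 [ 0.531 -0.044  0.028]]
pin scene/side [[0.49  0.286 0.074]] [[0.49  0.29  0.074]]
red [[0.44  0.356 0.   ]] [[0.44  0.361 0.   ]]
```

View pics/z.png

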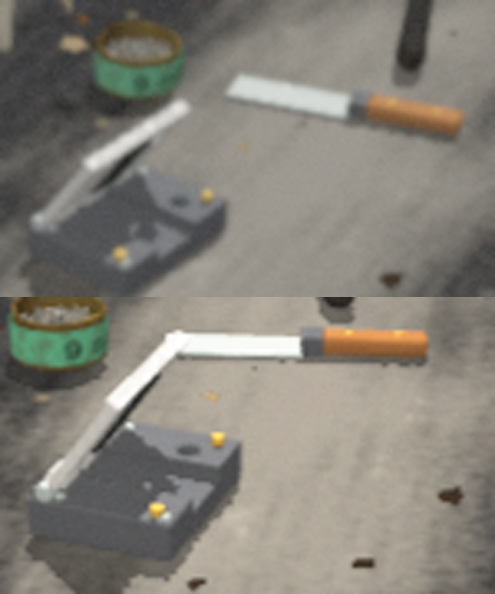

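Request:
{"name": "send_rows", "arguments": {
  "xyz": [
    [20, -14, 0],
    [55, -37, 0],
    [95, -64, 0],
    [135, -91, 0],
    [175, -118, 0],
    [215, -145, 0],
    [255, -172, 0],
    [290, -196, 5],
    [320, -216, 10],
    [340, -230, 15]
  ],
  "dr": [
    [0, 0, 0],
    [0, 0, 0],
    [0, 0, 0],
    [0, 0, 0],
    [0, 0, 0],
    [0, 0, 0],
    [0, 0, 0],
    [0, 0, 0],
    [0, 0, 0],
    [0, 0, 0]
  ],
  "jaw": 60
}}

```text
time: 0.98
position: [0.4185, -0.3404, 0.2266]
tool_rot: [3.121, 0.354, 0.001]
ft_force: [0.5, -0.8, 0.5]
grip_width: 0.688
grip_force: 0.0
```

Run:
```python
from h import *
import bench
np.set_printoptions(precision=4,suppress=True)
print([a for a in dir(bench) if a[0]!='_'], getattr(bench,'nose_length',None))
s=get_state(); print(s['position'],s['tool_rot'],s['time'],s['qd'])
snap('wrist','w1.png')
```

```text
['MotionError', 'calibration', 'close_job', 'get_image', 'get_state', 'nose_length'] 0.017
[ 0.4185 -0.3404  0.2266] [3.1205 0.3536 0.0009] 0.9833 [-0.5469  0.1065 -0.4079  0.0658  0.0787 -0.1514 -0.9694]
```

View pics/w1.png

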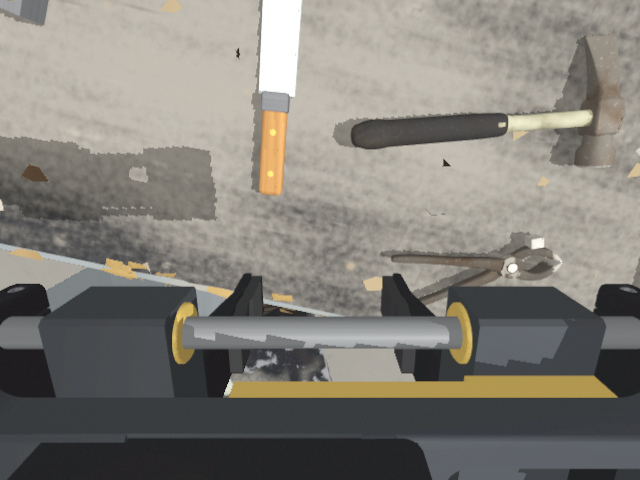

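The wrist view shows the scraper handle's end at (271,193), its ferrule front at (276,95) and the blade running up to (281,0).

```bash
cat >> h.py <<'E'
def delta(xyz,yaw=None,st=None):
    """tool-frame shift (mm) and turn to reach world xyz with tool down, tool x at yaw"""
    s=st or get_state(); M=R.from_rotvec(s['tool_rot'])
    d=M.inv().apply(np.array(xyz)-s['position'])*1000
    r=np.zeros(3)
    if yaw is not None:
        c,q=np.cos(yaw),np.sin(yaw); T=R.from_matrix(np.array([[c,q,0],[q,-c,0],[0,0,-1.]]))
        r=(M.inv()*T).as_rotvec()
    return np.round(d,1),np.round(r,4)
E
python3 - <<'E'
from h import *
np.set_printoptions(precision=4,suppress=True)
st={'position':np.array([ 0.4185,-0.3404,0.2266]),'tool_rot':np.array([3.1205,0.3536,0.0009])}
P=ray('wrist',[(271,192),(275.5,96)],0.016,st); Q=ray('wrist',[(280,3),(277.5,97)],0.004,st)
print(P,Q)
d=P[1]-P[0]; yaw=np.arctan2(d[1],d[0]); print(np.linalg.norm(d),yaw, 'blade yaw',np.arctan2(*(Q[0]-Q[1])[[1,0]]))
u=np.array([np.cos(yaw),np.sin(yaw)]); g=P[1][:2]-0.032*u
print(g); s=get_state(); print(s['position'],s['qd']); print(delta([*g,0.12],yaw),delta([*g,0.019],yaw))
E
```

```text
[[ 0.4271 -0.2857  0.016 ]
 [ 0.5179 -0.273   0.016 ]] [[ 0.5978 -0.2604  0.004 ]
 [ 0.5183 -0.2734  0.004 ]]
0.09172256431308617 0.13867185525600328 blade yaw 0.16191374827433716
[ 0.4862 -0.2774]
[ 0.4251 -0.331   0.2253] [ 0.0208 -0.0026  0.0025  0.0011 -0.0281  0.0373  0.1792]
(array([ 71.5, -37.2, 105.8]), array([-0.0048, -0.0046,  0.0993])) (array([ 71. , -36.7, 206.8]), array([-0.0048, -0.0046,  0.0993]))
```

Request:
{"name": "send_rows", "arguments": {
  "xyz": [
    [12, -6, 15],
    [28, -15, 40],
    [44, -23, 65],
    [58, -31, 85],
    [68, -36, 98],
    [70, -37, 100],
    [70, -37, 100],
    [70, -37, 100],
    [70, -37, 100],
    [70, -37, 100]
  ],
  "dr": [
    [0, 0, 0.02],
    [0, 0, 0.04],
    [0, 0, 0.06],
    [0, 0, 0.08],
    [0, 0, 0.08],
    [0, 0, 0.08],
    [0, 0, 0.08],
    [0, 0, 0.08],
    [0, 0, 0.08],
    [0, 0, 0.08]
  ]
}}

```text
time: 1.87
position: [0.4772, -0.2917, 0.1276]
tool_rot: [3.132, 0.226, 0.002]
ft_force: [0.1, 0.1, -0.1]
grip_width: 0.691
grip_force: 0.0
```

Run:
```python
from h import *
np.set_printoptions(precision=4,suppress=True)
s=get_state(); print(s['position'],s['tool_rot'],np.abs(s['qd']).max())
im=snap('wrist','w2.png')
hsv=cv2.cvtColor(im,cv2.COLOR_RGB2HSV)
m=cv2.inRange(hsv,(8,130,120),(22,255,255)); 
n,l,st,c=cv2.connectedComponentsWithStats(m)
for i in range(1,n):
    if st[i,4]>800: print(st[i],c[i], cv2.minAreaRect(np.argwhere(l==i)[:,::-1].astype(np.float32)))
```

```text
[ 0.4772 -0.2917  0.1276] [3.1316 0.226  0.0019] 0.003576307462384083
[ 288  202   31   97 2766] [302.8959 248.6685] ((302.9999694824219, 250.0), (29.999996185302734, 95.99998474121094), 0.0)
[ 229  376  388   22 6852] [432.9129 388.272 ] ((422.5, 386.5), (21.0, 387.0), 90.0)
```

View pics/w2.png

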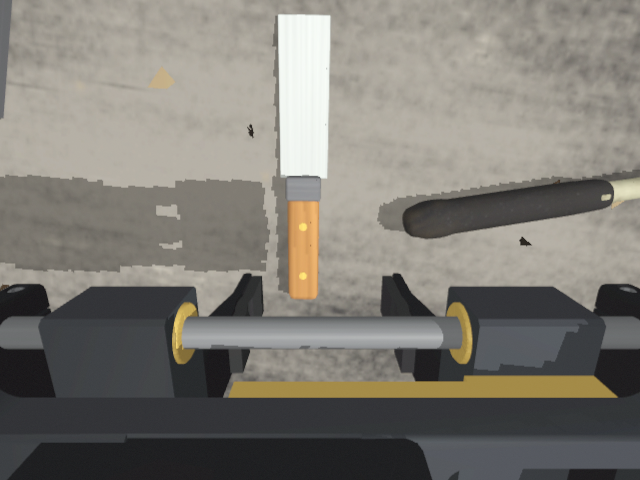

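The view shows the whole scraper: nose at (304,14), ferrule front at (303.5,177), handle end at (303,298).

Run:
```python
from h import *
np.set_printoptions(precision=4,suppress=True)
s=get_state()
N=ray('wrist',[(304.3,14.5)],0.004,s)[0]; J=ray('wrist',[(303.5,177)],0.016,s)[0]; E=ray('wrist',[(303,298)],0.016,s)[0]
d=N-E; yaw=np.arctan2(d[1],d[0]); print(N,J,E,yaw,np.linalg.norm((N-J)[:2]),np.linalg.norm((J-E)[:2]))
u=np.array([np.cos(yaw),np.sin(yaw)]); g=N[:2]-0.143*u
print(g,delta([*g,0.08],yaw),delta([*g,0.0195],yaw))
```

```text
[ 0.6286 -0.2579  0.004 ] [ 0.522  -0.2718  0.016 ] [ 0.4261 -0.2839  0.016 ] 0.12793066548621276 0.10746790756618727 0.09669064890911377
[ 0.4868 -0.2761] (array([ 11.7, -13.9,  47.4]), array([ 0.0017, -0.001 ,  0.0163])) (array([ 11.6, -14. , 107.9]), array([ 0.0017, -0.001 ,  0.0163]))
```

Request:
{"name": "send_rows", "arguments": {
  "xyz": [
    [6, -7, 5],
    [12, -14, 20],
    [12, -14, 45],
    [12, -14, 70],
    [12, -14, 88],
    [12, -14, 98],
    [12, -14, 104],
    [12, -14, 107],
    [12, -14, 107],
    [12, -14, 107]
  ],
  "dr": [
    [0, 0, 0.008],
    [0, 0, 0.016],
    [0, 0, 0.016],
    [0, 0, 0.016],
    [0, 0, 0.016],
    [0, 0, 0.016],
    [0, 0, 0.016],
    [0, 0, 0.016],
    [0, 0, 0.016],
    [0, 0, 0.016]
  ]
}}

```text
time: 2.75
position: [0.4879, -0.2752, 0.0204]
tool_rot: [3.134, 0.203, 0.002]
ft_force: [-0.4, 0.3, -0.2]
grip_width: 0.688
grip_force: 0.0
```

Request:
{"name": "send_rows", "arguments": {
  "xyz": [
    [0, 0, 0],
    [0, 0, 0],
    [0, 0, 0],
    [0, 0, 0],
    [0, 0, 0],
    [0, 0, 0],
    [0, 0, 0],
    [0, 0, 0],
    [0, 0, 0],
    [0, 0, 0]
  ],
  "dr": [
    [0, 0, 0],
    [0, 0, 0],
    [0, 0, 0],
    [0, 0, 0],
    [0, 0, 0],
    [0, 0, 0],
    [0, 0, 0],
    [0, 0, 0],
    [0, 0, 0],
    [0, 0, 0]
  ],
  "jaw": 10,
  "grip_force": 35
}}

```text
time: 3.58
position: [0.4872, -0.2748, 0.0194]
tool_rot: [3.135, 0.204, 0.0]
ft_force: [-0.1, 0.3, 0.2]
grip_width: 0.267
grip_force: 35.0
```

Request:
{"name": "send_rows", "arguments": {
  "xyz": [
    [0, 0, -10],
    [0, 0, -35],
    [0, -10, -65],
    [0, -35, -95],
    [0, -65, -120],
    [0, -95, -140],
    [0, -125, -155],
    [0, -155, -160],
    [0, -180, -160],
    [0, -195, -160]
  ],
  "dr": [
    [0, 0, 0],
    [0, 0, 0],
    [0, 0, 0.03],
    [0, 0, 0.07],
    [0, 0, 0.12],
    [0, 0, 0.17],
    [0, 0, 0.22],
    [0, 0, 0.26],
    [0, 0, 0.29],
    [0, 0, 0.3]
  ]
}}

```text
time: 4.42
position: [0.4615, -0.0777, 0.1804]
tool_rot: [3.13, -0.263, 0.001]
ft_force: [-0.6, 0.6, -0.9]
grip_width: 0.275
grip_force: 35.0
```

Request:
{"name": "send_rows", "arguments": {
  "xyz": [
    [0, 0, 0],
    [0, 0, 0],
    [0, 0, 0],
    [0, 0, 0],
    [0, 0, 0],
    [0, 0, 0],
    [0, 0, 0],
    [0, 0, 0],
    [0, 0, 0],
    [0, 0, 0]
  ],
  "dr": [
    [0, 0, 0],
    [0, 0, 0],
    [0, 0, 0],
    [0, 0, 0],
    [0, 0, 0],
    [0, 0, 0],
    [0, 0, 0],
    [0, 0, 0],
    [0, 0, 0],
    [0, 0, 0]
  ]
}}

```text
time: 5.25
position: [0.4619, -0.0813, 0.1793]
tool_rot: [3.13, -0.267, -0.0]
ft_force: [-1.0, -0.1, -1.5]
grip_width: 0.267
grip_force: 35.0
```

Run:
```python
from h import *
np.set_printoptions(precision=4,suppress=True)
s=get_state(); print(s['position'],s['tool_rot'],np.abs(s['qd']).max(),s['joint_positions'])
im=snap('wrist','w3.png')
```

```text
[ 0.4619 -0.0813  0.1793] [ 3.1302 -0.2671 -0.0003] 0.002566216838520232 [ 0.6509 -0.0044 -0.5275  1.9463 -0.0024  1.1992 -1.6167]
```

View pics/w3.png

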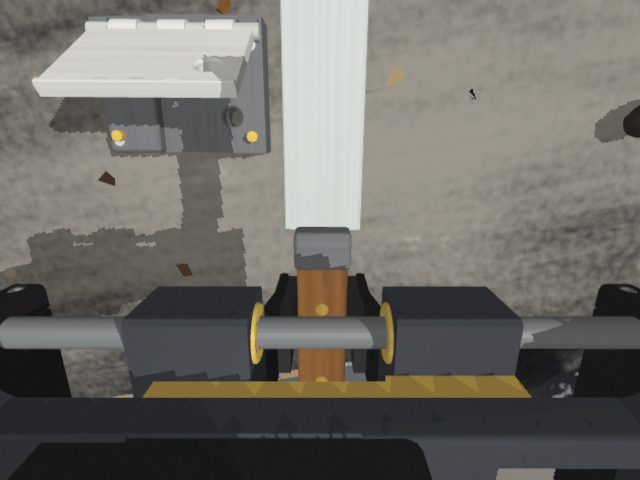

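The jig is at upper left: front edge from about (113,153) to (267,153), body hole at (235,116), plungers at (117,135) and (252,136). I'll zoom in for accurate corners.

Run:
```python
import cv2
im=cv2.imread('pics/w3.png')[0:180,20:284]
cv2.imwrite('pics/z3.png',cv2.resize(im,None,fx=3,fy=3,interpolation=cv2.INTER_CUBIC))
```

```text
(no output)
```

View pics/z3.png

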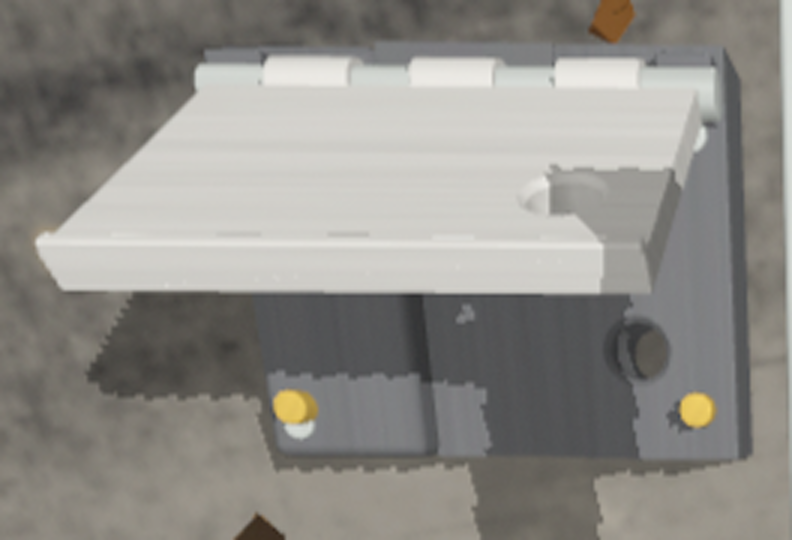

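```bash
cat > fit.py <<'E'
from h import *
from scipy.optimize import least_squares
np.set_printoptions(precision=4,suppress=True)
st={'position':np.array([0.4619,-0.0813,0.1793]),'tool_rot':np.array([3.1302,-0.2671,-0.0003])}
KW=cam('wrist',st)
J=np.array([(-50,-64,28),(-50,64,28),(50,-64,28),(-22,-38,28)])/1e3
L=np.array([(-85,59,-4),(-85,-59,-4),(-85,59,6)])/1e3
px=np.array([(266.3,152.7),(112.7,151.7),(260.7,16),(232.7,116.3),(40.7,96.7),(237.3,97.3),(33.3,80)])
def pts(p):
    M=R.from_euler('z',p[2]); Ll=R.from_euler('y',p[3]).apply(L)+[.038,0,.032]
    return np.vstack([M.apply(J),M.apply(Ll)])+[p[0],p[1],0]
r=least_squares(lambda p:(proj('wrist',pts(p),KW=KW)-px).ravel(),[.6,.01,-.17,1.0])
if __name__=='__main__':
    print(r.x); print(r.fun.reshape(-1,2))
    M=R.from_euler('z',r.x[2]); 
    for n,p in dict(mouth=(-50,0,18),stop=(45,0,18),hole=(-22,-38,28)).items(): print(n,M.apply(np.array(p)/1e3)+[r.x[0],r.x[1],0])
E
python3 fit.py
```

```text
[ 0.5914  0.0069 -0.1745  0.9564]
[[ 0.4726  0.0936]
 [-1.2547  0.4061]
 [ 0.7423 -1.137 ]
 [ 0.2775  0.5017]
 [ 1.0723 -0.0947]
 [ 1.0712  0.2408]
 [-2.2884  0.4024]]
mouth [0.5421 0.0156 0.018 ]
stop [ 0.6357 -0.0009  0.018 ]
hole [ 0.5631 -0.0267  0.028 ]
```

Run:
```python
from fit import *
x,y,w,_=r.x; M=R.from_euler('z',w)
W=lambda p:M.apply(np.array(p)/1e3)+[x,y,0]
for p in[(-150,0,100),(-150,0,39)]: print(W(p),delta(W(p),w))
print(ray('wrist',[(285,229),(361,229)],0.16+0.004,st)) ; print(st['position'])
```

```text
[0.4437 0.033  0.1   ] (array([ -37.3, -109.5,   79.3]), array([0.0001, 0.0001, 0.0044]))
[0.4437 0.033  0.039 ] (array([ -37.3, -109.5,  140.3]), array([0.0001, 0.0001, 0.0044]))
[[ 0.498  -0.0699  0.164 ]
 [ 0.4919 -0.1055  0.164 ]]
[ 0.4619 -0.0813  0.1793]
```

Request:
{"name": "send_rows", "arguments": {
  "xyz": [
    [-5, 0, 10],
    [-15, 0, 30],
    [-25, 0, 55],
    [-35, 0, 80],
    [-37, -10, 98],
    [-37, -30, 105],
    [-37, -55, 105],
    [-37, -80, 105],
    [-37, -100, 105],
    [-37, -110, 105]
  ],
  "dr": [
    [0, 0, 0.004],
    [0, 0, 0.004],
    [0, 0, 0.004],
    [0, 0, 0.004],
    [0, 0, 0.004],
    [0, 0, 0.004],
    [0, 0, 0.004],
    [0, 0, 0.004],
    [0, 0, 0.004],
    [0, 0, 0.004]
  ]
}}

```text
time: 6.13
position: [0.4436, 0.0364, 0.0738]
tool_rot: [-3.129, 0.268, 0.0]
ft_force: [-0.1, -0.4, -1.2]
grip_width: 0.271
grip_force: 35.0
```

Request:
{"name": "send_rows", "arguments": {
  "xyz": [
    [0, 0, 0],
    [0, 0, 0],
    [0, 0, 5],
    [0, 0, 10],
    [0, 0, 14],
    [0, 0, 18],
    [0, 0, 20],
    [0, 0, 20],
    [0, 0, 20],
    [0, 0, 20]
  ],
  "dr": [
    [0, 0, 0],
    [0, 0, 0],
    [0, 0, 0],
    [0, 0, 0],
    [0, 0, 0],
    [0, 0, 0],
    [0, 0, 0],
    [0, 0, 0],
    [0, 0, 0],
    [0, 0, 0]
  ]
}}

```text
time: 6.97
position: [0.4442, 0.0334, 0.0544]
tool_rot: [3.13, -0.273, 0.0]
ft_force: [-0.0, -0.1, -1.5]
grip_width: 0.268
grip_force: 35.0
```

Run:
```python
from fit import *
x,y,w,_=r.x; M=R.from_euler('z',w)
s=get_state(); print(s['ft_force'])
print(1e3*M.inv().apply(s['position']-[x,y,0]), 2*np.arctan2(s['tool_rot'][1],s['tool_rot'][0])-w)
im=snap('wrist','w4.png')
cv2.imwrite('pics/w4.png',cv2.cvtColor(im,cv2.COLOR_RGB2BGR)[0:280,120:520])
```

```text
[-0.0419 -0.0661 -1.5216]
[-149.5299    0.5239   54.4147] 0.00027076477402374066
```

View pics/w4.png

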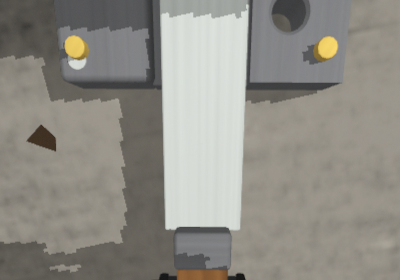

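The blade is centred in the channel: channel walls at 156 and 249, blade edges at 163 and 245 in the crop. I lower it and slide it in.

Request:
{"name": "send_rows", "arguments": {
  "xyz": [
    [0, 0, 3],
    [0, 0, 7],
    [0, 0, 11],
    [0, 0, 14],
    [0, 0, 15],
    [0, 0, 15],
    [0, 0, 15],
    [0, 0, 15],
    [0, 0, 15],
    [0, 0, 15]
  ],
  "dr": [
    [0, 0, 0],
    [0, 0, 0],
    [0, 0, 0],
    [0, 0, 0],
    [0, 0, 0],
    [0, 0, 0],
    [0, 0, 0],
    [0, 0, 0],
    [0, 0, 0],
    [0, 0, 0]
  ]
}}

```text
time: 7.85
position: [0.4442, 0.0334, 0.0395]
tool_rot: [3.13, -0.273, 0.001]
ft_force: [0.1, -0.1, -1.8]
grip_width: 0.271
grip_force: 35.0
```

Request:
{"name": "send_rows", "arguments": {
  "xyz": [
    [4, 0, 0],
    [10, 0, 0],
    [16, 0, 0],
    [22, 0, 0],
    [28, 0, 0],
    [33, 0, 0],
    [38, 0, 0],
    [42, 0, 0],
    [45, 0, 0],
    [46, 0, 0]
  ],
  "dr": [
    [0, 0, 0],
    [0, 0, 0],
    [0, 0, 0],
    [0, 0, 0],
    [0, 0, 0],
    [0, 0, 0],
    [0, 0, 0],
    [0, 0, 0],
    [0, 0, 0],
    [0, 0, 0]
  ]
}}

```text
time: 8.68
position: [0.4899, 0.0254, 0.0393]
tool_rot: [-3.13, 0.273, -0.0]
ft_force: [0.8, -0.6, -2.8]
grip_width: 0.27
grip_force: 35.0
```

Run:
```python
from fit import *
x,y,w,_=r.x; M=R.from_euler('z',w)
s=get_state(); print(s['ft_force'],s['torque'])
print(1e3*M.inv().apply(s['position']-[x,y,0]), 2*np.arctan2(s['tool_rot'][1],s['tool_rot'][0])-w)
```

```text
[ 0.8261 -0.6306 -2.7892] [ 0.0747  0.1287 -0.004 ]
[-103.1819    0.5487   39.2834] 6.283372515014146
```

Request:
{"name": "send_rows", "arguments": {
  "xyz": [
    [1, 0, 0],
    [2, 0, 0],
    [3, 0, 0],
    [4, 0, 0],
    [4, 0, 0.5],
    [4, 0, 1],
    [4, 0, 1.5],
    [4, 0, 1.5],
    [4, 0, 1.5],
    [4, 0, 1.5]
  ],
  "dr": [
    [0, 0, 0],
    [0, 0, 0],
    [0, 0, 0],
    [0, 0, 0],
    [0, 0, 0],
    [0, 0, 0],
    [0, 0, 0],
    [0, 0, 0],
    [0, 0, 0],
    [0, 0, 0]
  ]
}}

```text
time: 9.52
position: [0.4932, 0.0247, 0.0378]
tool_rot: [3.13, -0.273, -0.0]
ft_force: [-0.2, 0.2, -1.0]
grip_width: 0.271
grip_force: 35.0
```

Request:
{"name": "send_rows", "arguments": {
  "xyz": [
    [0.5, 0, 0],
    [1, 0, 0],
    [1.5, 0, 0],
    [2, 0, 0],
    [2.5, 0, 0],
    [3, 0, 0],
    [3, 0, 0],
    [3, 0, 0],
    [3, 0, 0],
    [3, 0, 0]
  ],
  "dr": [
    [0, 0, 0],
    [0, 0, 0],
    [0, 0, 0],
    [0, 0, 0],
    [0, 0, 0],
    [0, 0, 0],
    [0, 0, 0],
    [0, 0, 0],
    [0, 0, 0],
    [0, 0, 0]
  ]
}}

```text
time: 10.35
position: [0.4951, 0.0243, 0.0374]
tool_rot: [3.129, -0.273, -0.004]
ft_force: [-4.7, 0.5, 0.7]
grip_width: 0.271
grip_force: 35.0
```

Request:
{"name": "send_rows", "arguments": {
  "xyz": [
    [-0.5, 0, 0],
    [-0.5, 0, 0],
    [-0.5, 0, 0],
    [-0.5, 0, 0],
    [-0.5, 0, 0],
    [-0.5, 0, 0],
    [-0.5, 0, 0],
    [-0.5, 0, 0],
    [-0.5, 0, 0],
    [-0.5, 0, 0]
  ],
  "dr": [
    [0, 0, 0],
    [0, 0, 0],
    [0, 0, 0],
    [0, 0, 0],
    [0, 0, 0],
    [0, 0, 0],
    [0, 0, 0],
    [0, 0, 0],
    [0, 0, 0],
    [0, 0, 0]
  ],
  "jaw": 50
}}

```text
time: 11.18
position: [0.4958, 0.0243, 0.0378]
tool_rot: [3.13, -0.273, 0.0]
ft_force: [-0.3, -0.2, 0.5]
grip_width: 0.572
grip_force: 0.0
```

Request:
{"name": "send_rows", "arguments": {
  "xyz": [
    [0, 0, -3],
    [0, 0, -10],
    [0, 0, -25],
    [0, 0, -50],
    [-10, 0, -80],
    [-25, 0, -110],
    [-40, 0, -135],
    [-50, 0, -155],
    [-55, 0, -165],
    [-55, 0, -165]
  ],
  "dr": [
    [0, 0, 0],
    [0, 0, 0],
    [0, 0, 0],
    [0, 0, 0],
    [0, 0, 0],
    [0, 0, 0],
    [0, 0, 0],
    [0, 0, 0],
    [0, 0, 0],
    [0, 0, 0]
  ]
}}

```text
time: 12.02
position: [0.4425, 0.0341, 0.2055]
tool_rot: [3.128, -0.273, 0.008]
ft_force: [0.3, -0.1, -1.1]
grip_width: 0.574
grip_force: 0.0
```

Run:
```python
from h import *
s=get_state(); print(s['position'],s['tool_rot'],np.abs(s['qd']).max(),s['joint_positions'],s['ft_force'])
im=snap('wrist','w5.png')
```

```text
[0.44253263 0.03406519 0.20549913] [ 3.12822736 -0.27263523  0.00845397] 0.06260078021189276 [ 0.54467914 -0.09746143 -0.63842592  1.96376586 -0.05855248  1.25164966
 -1.81803152] [ 0.30777297 -0.11346853 -1.07313613]
```

View pics/w5.png

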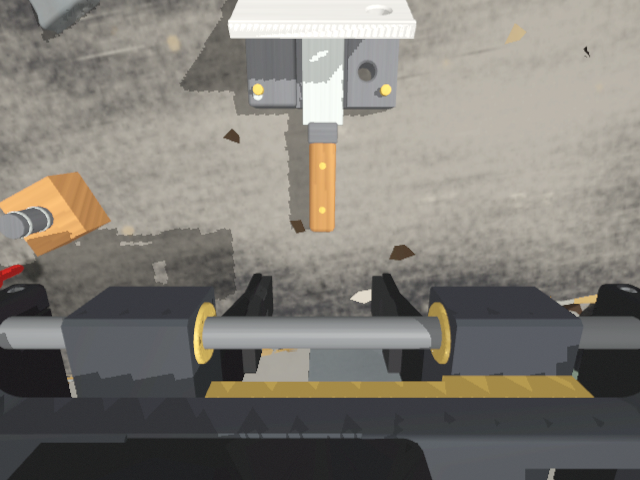

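The scraper lies straight in the channel, with the handle centred at (323,180) and the jaws clear of it. The pin stand is at (60,210). Next I bring the closed fingers behind the lid.

Request:
{"name": "send_rows", "arguments": {
  "xyz": [
    [15, 0, 0],
    [45, 0, 0],
    [80, 0, 0],
    [118, 0, 0],
    [150, 0, 0],
    [172, 0, 10],
    [180, 0, 30],
    [180, 0, 55],
    [180, 0, 80],
    [180, 0, 93]
  ],
  "dr": [
    [0, 0, 0],
    [0, 0, 0],
    [0, 0, 0],
    [0, 0, 0],
    [0, 0, 0],
    [0, 0, 0],
    [0, 0, 0],
    [0, 0, 0],
    [0, 0, 0],
    [0, 0, 0]
  ],
  "jaw": 0,
  "grip_force": 20
}}

```text
time: 12.9
position: [0.6165, 0.0025, 0.1038]
tool_rot: [-3.129, 0.273, 0.013]
ft_force: [-0.6, -0.3, 0.1]
grip_width: 0.012
grip_force: 0.0
```

```bash
cat > j.py <<'E'
from fit import *
x,y,w,_=r.x; M=R.from_euler('z',w)
def W(p): return M.apply(np.array(p)/1e3)+[x,y,0]
def jig(s): return 1e3*M.inv().apply(s['position']-[x,y,0])
E
python3 - <<'E'
from j import *
s=get_state(); print(jig(s),s['tool_rot'],s['ft_force'],s['qd'])
E
```

```text
[ 25.4692   0.0412 103.8048] [-3.129   0.2732  0.0125] [-0.5556 -0.2672  0.1185] [-0.039   0.1212  0.042   0.1218  0.0959 -0.2396 -0.0666]
```

Request:
{"name": "send_rows", "arguments": {
  "xyz": [
    [-8, 0, 0],
    [-17, 0, 0],
    [-22, 0, 4],
    [-27, 0, 8],
    [-32, 0, 14],
    [-36, 0, 19],
    [-39, 0, 25],
    [-42, 0, 31],
    [-44, 0, 36],
    [-45, 0, 39]
  ],
  "dr": [
    [0, 0, 0],
    [0, 0, 0],
    [0, 0, 0],
    [0, 0, 0],
    [0, 0, 0],
    [0, 0, 0],
    [0, 0, 0],
    [0, 0, 0],
    [0, 0, 0],
    [0, 0, 0]
  ]
}}

```text
time: 13.73
position: [0.5738, 0.0104, 0.0698]
tool_rot: [3.13, -0.273, -0.002]
ft_force: [-0.8, 0.7, 0.4]
grip_width: 0.007
grip_force: 0.2
```

Run:
```python
from j import *
s=get_state(); print(jig(s),s['tool_rot'],s['ft_force'])
```

```text
[-17.9629   0.409   69.7533] [ 3.1295 -0.273  -0.002 ] [-0.7879  0.7287  0.3979]
```

Request:
{"name": "send_rows", "arguments": {
  "xyz": [
    [-1, 0, 2],
    [-1, 0, 4],
    [-1, 0, 6],
    [-2, 0, 8],
    [-2, 0, 9],
    [-2, 0, 10],
    [-2, 0, 11],
    [-2, 0, 12],
    [-2, 0, 12],
    [-2, 0, 12]
  ],
  "dr": [
    [0, 0, 0],
    [0, 0, 0],
    [0, 0, 0],
    [0, 0, 0],
    [0, 0, 0],
    [0, 0, 0],
    [0, 0, 0],
    [0, 0, 0],
    [0, 0, 0],
    [0, 0, 0]
  ]
}}

```text
time: 14.57
position: [0.5726, 0.0108, 0.0588]
tool_rot: [3.13, -0.273, 0.0]
ft_force: [-0.6, -0.7, 0.2]
grip_width: 0.004
grip_force: 0.0
```

Run:
```python
from j import *
s=get_state(); print(jig(s),s['ft_force'])
# pin knob relative: average of scene/side estimates
P=np.array([.49,.288,.0]); print(delta([P[0]-.06,P[1]-0.0,0.2],0.0))
```

```text
[-19.1587   0.5529  58.785 ] [-0.6377 -0.7105  0.1647]
(array([-188.5, -248.3, -141.2]), array([ 0.0001, -0.0001, -0.1742]))
```

Request:
{"name": "send_rows", "arguments": {
  "xyz": [
    [0, 0, 1],
    [0, 0, 2],
    [0, 0, 3],
    [0, 0, 3],
    [0, 0, 3],
    [0, 0, -5],
    [0, 0, -25],
    [-10, 0, -55],
    [-25, -10, -85],
    [-40, -30, -110]
  ],
  "dr": [
    [0, 0, 0],
    [0, 0, 0],
    [0, 0, 0],
    [0, 0, 0],
    [0, 0, 0],
    [0, 0, 0],
    [0, 0, 0],
    [0, 0, 0],
    [0, 0, 0],
    [0, 0, 0]
  ],
  "jaw": 60
}}

```text
time: 15.4
position: [0.5379, 0.0448, 0.1702]
tool_rot: [3.128, -0.28, -0.001]
ft_force: [1.6, 0.1, 0.4]
grip_width: 0.649
grip_force: 0.0
```

Run:
```python
from j import *
s=get_state(); print(s['position'],jig(s),s['ft_force'])
im=snap('side','s1.png'); 
print(delta([.445,.26,.2],0.0), delta([.445,.26,.2],w))
a=cv2.cvtColor(im,cv2.COLOR_RGB2BGR)[170:270,270:400]
cv2.imwrite('pics/s1z.png',cv2.resize(a,None,fx=5,fy=5,interpolation=cv2.INTER_CUBIC))
```

```text
[0.5379 0.0448 0.1702] [-59.2465  28.067  170.1977] [1.5773 0.1378 0.3924]
(array([-126.8, -188. ,  -24.7]), array([-0.0024, -0.0058, -0.1701])) (array([-126.8, -188. ,  -24.7]), array([-0.0029, -0.0056,  0.0045]))
```

View pics/s1z.png

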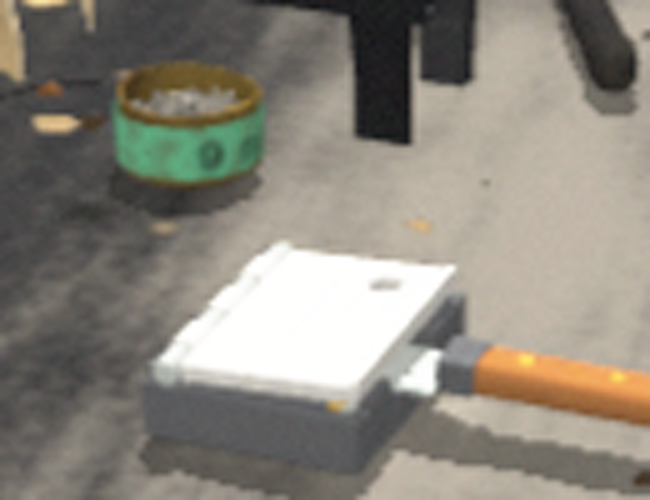

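The side view shows the lid down on the jig, only slightly ajar, with the scraper handle still straight in the channel. I have viewed 10 pictures, so the remaining measurements are done in code. Next I move the wrist camera above the pin stand.

Request:
{"name": "send_rows", "arguments": {
  "xyz": [
    [-10, -14, 0],
    [-30, -41, 0],
    [-53, -73, 0],
    [-76, -104, 0],
    [-99, -136, 2],
    [-120, -165, 5],
    [-140, -192, 8],
    [-155, -213, 11],
    [-165, -226, 13],
    [-168, -230, 14]
  ],
  "dr": [
    [0, 0, 0],
    [0, 0, 0],
    [0, 0, 0],
    [0, 0, 0],
    [0, 0, 0],
    [0, 0, 0],
    [0, 0, 0],
    [0, 0, 0],
    [0, 0, 0],
    [0, 0, 0]
  ],
  "jaw": 50
}}

```text
time: 16.28
position: [0.41, 0.3059, 0.1546]
tool_rot: [-3.13, 0.264, 0.002]
ft_force: [-0.4, 0.7, -0.2]
grip_width: 0.575
grip_force: 0.0
```

Request:
{"name": "send_rows", "arguments": {
  "xyz": [
    [0, 0, 0],
    [0, 0, 0],
    [0, 0, 0],
    [0, 0, 0],
    [0, 0, 0],
    [0, 0, 0],
    [0, 0, 0],
    [0, 0, 0],
    [0, 0, 0],
    [0, 0, 0]
  ],
  "dr": [
    [0, 0, 0],
    [0, 0, 0],
    [0, 0, 0],
    [0, 0, 0],
    [0, 0, 0],
    [0, 0, 0],
    [0, 0, 0],
    [0, 0, 0],
    [0, 0, 0],
    [0, 0, 0]
  ]
}}

```text
time: 17.12
position: [0.4128, 0.3029, 0.1548]
tool_rot: [3.13, -0.273, -0.0]
ft_force: [-0.1, -0.9, -0.6]
grip_width: 0.576
grip_force: 0.0
```

Run:
```python
from j import *
s=get_state(); print(s['position'],s['tool_rot'],np.abs(s['qd']).max())
im=snap('wrist','w6.png'); print(proj('wrist',[(.49,.288,.074),(.49,.288,.04)],s))
hsv=cv2.cvtColor(im,cv2.COLOR_RGB2HSV)
m=cv2.inRange(hsv,(8,120,100),(22,255,255)); m[300:]=0
n,l,st_,c=cv2.connectedComponentsWithStats(m)
for i in range(1,n):
    if st_[i,4]>300:
        b=cv2.minAreaRect(np.argwhere(l==i)[:,::-1].astype(np.float32)); print(st_[i],c[i],b)
# gray map coarse
g=im[70:210:6,250:400:5]
for row in g: print(' '.join('%3d'%(v[0]) + ('o' if int(v[0])-int(v[2])>60 else ' ') for v in row))
```

```text
[0.4128 0.3029 0.1548] [ 3.1296 -0.2732 -0.    ] 0.0028027372605975457
[[323.4811 131.4854]
 [323.2001 131.928 ]]
[ 277   71  103  109 5175] [328.6709 125.6667] ((329.7000427246094, 125.4000244140625), (80.9456558227539, 81.39286804199219), 63.43495178222656)
141  142  142  154  159  170  168  166  167  166  178  184  183  178  179  183  179  175  174  180  168  171  177  174  171  166  174  174  169  179 
160  158  159  150  164  170  172  168  168  167  173  177  181  181  174  176  169  180  254o 255o 255o 168  168  175  174  167  172  174  177  171 
171  165  158  159  167  177  178  175  178  184  177  176  169  172  181  217o 255o 255o 255o 255o 255o 174  171  173  173  169  166  162  168  168 
167  171  176  172  176  185  184  181  181  170  173  178  170  230o 255o 255o 255o 255o 255o 255o 254o 253o 161  166  176  174  177  167  164  165 
159  159  169  175  167  175  177  173  166  174  166  250o 255o 255o 255o 255o 255o 255o 254o 252o 253o 253o 173  167  175  174  174  169  162  154 
153  161  155  173  165  170  177  175  156  255o 255o 255o 255o 255o 255o 255o 253o 253o 
[... 2058 characters left out ...]
  186  188  193  188  188  185  182  183  181  187  190  178  189  184  180  179  180  181  176  170 
172  144  144  185  177  187  190  184  189  186  181  182  183  184  183  189  188  189  188  182  184  178  175  167  172  178  175  177  173  173 
165  158  121  126  131  174  187  181  183  178  180  180  186  182  185  183  187  184  187  184  170  177  175  185  178  174  178  180  174  172 
204o 110  103   94   91  130  163  171  166  180  183  185  185  181  182  173  170  171  162  177  178  180  180  180  175  159  170  171  168  160 
226o 149o  95   95   89  114  172  170  159  167  177  178  173  180  171  169  172  181  177  170  177  167  175  178  174  165  155  165  152  159
```

Run:
```python
from j import *
s=get_state(); im=cv2.cvtColor(cv2.imread('pics/w6.png'),cv2.COLOR_BGR2RGB).astype(int)
o=((im[...,0]-im[...,2])<60).astype(np.uint8)
box=np.zeros_like(o); cv2.fillConvexPoly(box,cv2.boxPoints(((329.7,125.4),(74,74),63.4)).astype(int),1)
n,l,st_,c=cv2.connectedComponentsWithStats(o*box)
i=1+st_[1:,4].argmax(); print(st_[i],c[i]); ct=np.argwhere(l==i)[:,::-1].astype(np.float32); (u,v),rad=cv2.minEnclosingCircle(ct); print(u,v,rad)
K=ray('wrist',[c[i]],0.074,s)[0]; S=ray('wrist',[(329.7,125.4)],0.04,s)[0]
print(K,S); p=K[:2]
print(delta([*p,.11],w,s),delta([*p,.061],w,s))
```

```text
[ 312  108   37   38 1072] [329.9515 126.5812]
329.78985595703125 126.6159439086914 18.997894287109375
[0.4921 0.2836 0.074 ] [0.4935 0.2828 0.04  ]
(array([81.5,  5.3, 44.8]), array([0.0001, 0.    , 0.0005])) (array([81.5,  5.3, 93.8]), array([0.0001, 0.    , 0.0005]))
```

Request:
{"name": "send_rows", "arguments": {
  "xyz": [
    [15, 1, 0],
    [40, 3, 0],
    [65, 5, 0],
    [80, 5, 0],
    [82, 5, 10],
    [82, 5, 28],
    [82, 5, 50],
    [82, 5, 70],
    [82, 5, 85],
    [82, 5, 92]
  ],
  "dr": [
    [0, 0, 0],
    [0, 0, 0],
    [0, 0, 0],
    [0, 0, 0],
    [0, 0, 0],
    [0, 0, 0],
    [0, 0, 0],
    [0, 0, 0],
    [0, 0, 0],
    [0, 0, 0]
  ]
}}

```text
time: 18.0
position: [0.4899, 0.2833, 0.0598]
tool_rot: [3.128, -0.271, -0.007]
ft_force: [0.1, -0.3, -0.9]
grip_width: 0.575
grip_force: 0.0
```

Request:
{"name": "send_rows", "arguments": {
  "xyz": [
    [0, 0, 0],
    [0, 0, 0],
    [0, 0, 0],
    [0, 0, 0],
    [0, 0, 0],
    [0, 0, 0],
    [0, 0, 0],
    [0, 0, 0],
    [0, 0, 0],
    [0, 0, 0]
  ],
  "dr": [
    [0, 0, 0],
    [0, 0, 0],
    [0, 0, 0],
    [0, 0, 0],
    [0, 0, 0],
    [0, 0, 0],
    [0, 0, 0],
    [0, 0, 0],
    [0, 0, 0],
    [0, 0, 0]
  ]
}}

```text
time: 18.83
position: [0.4927, 0.2837, 0.0628]
tool_rot: [3.13, -0.273, -0.0]
ft_force: [0.2, -0.1, -0.7]
grip_width: 0.572
grip_force: 0.0
```

Request:
{"name": "send_rows", "arguments": {
  "xyz": [
    [0, 0, 0],
    [0, 0, 0],
    [0, 0, 0],
    [0, 0, 0],
    [0, 0, 0],
    [0, 0, 0],
    [0, 0, 0],
    [0, 0, 0],
    [0, 0, 0],
    [0, 0, 0]
  ],
  "dr": [
    [0, 0, 0],
    [0, 0, 0],
    [0, 0, 0],
    [0, 0, 0],
    [0, 0, 0],
    [0, 0, 0],
    [0, 0, 0],
    [0, 0, 0],
    [0, 0, 0],
    [0, 0, 0]
  ],
  "jaw": 12,
  "grip_force": 50
}}

```text
time: 19.67
position: [0.4927, 0.2837, 0.0628]
tool_rot: [3.13, -0.273, -0.0]
ft_force: [-0.6, 0.1, 0.2]
grip_width: 0.235
grip_force: 50.0
```

Run:
```python
from j import *
s=get_state(); print(s['position'],s['ft_force'],s['grip_width']*87,s['grip_force'])
dx=s['position'][:2]-np.array([.4921,.2836]); print(M.inv().apply([*dx,0])*1e3)
```

```text
[0.4927 0.2837 0.0628] [-0.6083  0.0637  0.167 ] 20.48096187827726 50.000076396390796
[0.5254 0.209  0.    ]
```

Request:
{"name": "send_rows", "arguments": {
  "xyz": [
    [0, 0, -5],
    [0, 0, -20],
    [0, 0, -45],
    [0, 0, -70],
    [3, 20, -88],
    [9, 50, -96],
    [15, 88, -97],
    [21, 126, -97],
    [27, 164, -97],
    [33, 202, -97]
  ],
  "dr": [
    [0, 0, 0],
    [0, 0, 0],
    [0, 0, 0],
    [0, 0, 0],
    [0, 0, 0],
    [0, 0, 0],
    [0, 0, 0],
    [0, 0, 0],
    [0, 0, 0],
    [0, 0, 0]
  ]
}}

```text
time: 20.5
position: [0.4899, 0.0775, 0.1603]
tool_rot: [3.129, -0.272, 0.002]
ft_force: [0.8, -0.0, -0.9]
grip_width: 0.239
grip_force: 50.0
```

Request:
{"name": "send_rows", "arguments": {
  "xyz": [
    [5, 35, 0],
    [9, 65, 0],
    [12, 82, 0],
    [13, 90, 0],
    [13, 91, 0],
    [13, 91, 0],
    [13, 91, 0],
    [13, 91, 0],
    [13, 91, 0],
    [13, 91, 0]
  ],
  "dr": [
    [0, 0, 0],
    [0, 0, 0],
    [0, 0, 0],
    [0, 0, 0],
    [0, 0, 0],
    [0, 0, 0],
    [0, 0, 0],
    [0, 0, 0],
    [0, 0, 0],
    [0, 0, 0]
  ]
}}

```text
time: 21.33
position: [0.4872, -0.0117, 0.1598]
tool_rot: [-3.13, 0.27, 0.0]
ft_force: [-0.1, 0.7, -0.4]
grip_width: 0.237
grip_force: 50.0
```

Run:
```python
from j import *
s=get_state(); print(s['position'],s['tool_rot'],np.abs(s['qd']).max(),s['grip_width']*87)
im=snap('wrist','w7.png'); e=proj('wrist',[W((-22,-38,38)),W((-22,-38,28))],s); print(e)
g=cv2.cvtColor(im,cv2.COLOR_RGB2GRAY)
u,v=e[0].astype(int)
for row in g[v-36:v+37:4,u-44:u+45:4]: print(' '.join('%3d'%a for a in row))
```

```text
[ 0.4872 -0.0117  0.1598] [-3.1298  0.2703  0.0001] 0.006472032041116491 20.63413754432768
[[323.891  133.8652]
 [323.8021 133.9005]]
217 217 217 217 217 217 217 218 218 218 218 218 219 219 219 220 219 220 220 114 115 119 120
213 213 213 213 213 214 214 215 215 215 215 217 216 217 217 217 218 219 219 115 110 113 115
213 214 213 214 214 213 215 215 215 215 216 216 215 216 217 216 217 218 218 115 109 114 107
223 222 222 223 222 223 223 223 223 223 223 223 223 223 223 223 223 223 223 114 105 110 105
222 222 223 222 222 223 223 222 222 222 223 223 223 223 223 223 223 223 223 114 102 109 114
218 218 218 218 218 218 218 218 219 218 218 219 219 219 219 220 220 220 220 115 108 118 120
214 215 215 215 216 216 216 217 217 217 186 172 179 218 219 219 219 219 220 115 117 121 123
217 217 218 218 218 218 219 218 218 180  61  71  59 150 219 219 219 219 219 115 121 119 121
214 214 214 215 215 216 216 216 202  73  75  74  80  65 184 217 216 217 217 115 126 127 127
217 218 218 218 218 218 219 218 202  72  76  77  80  76 167 220 220 221 220 115 129 126 116
218 218 218 218 219 218 219 219 207  78  80  76  78  69 194 221 221 221 221 116 120 123 119
217 217 217 217 218 217 217 217 217 151  79  76  73 147 217 216 216 216 200 116 134 130 126
217 216 216 217 218 217 218 218 218 219 201 169 195 219 219 219 219 219 204 115 133 130 129
216 216 216 216 217 217 217 218 218 217 217 218 218 218 219 219 219 219 203 116 134 131 133
218 217 218 217 217 217 217 217 217 218 217 217 217 217 217 218 218 217 186 116 134 133 131
214 215 214 214 214 214 214 214 213 213 213 214 214 213 214 214 214 214 184 115 134 134 133
218 218 218 218 219 220 219 220 219 219 219 219 219 218 219 219 219 219 187 117 134 132 130
217 217 217 217 217 217 217 217 216 217 216 217 216 216 216 217 217 216 158 116 133 129 132
140 138 140 140 141  84  76  75  76  82  76  78  79  79  80  95 110 113 119 115 131 130 133
```

Run:
```python
from j import *
s=get_state(); g=cv2.imread('pics/w7.png',0)
m=(g[100:168,285:362]<190).astype(np.uint8); n,l,st_,c=cv2.connectedComponentsWithStats(m)
for i in range(1,n):
    if 200<st_[i,4]<1500:
        p=c[i]+[285,100]; H=ray('wrist',[p],0.039,s)[0]; print(st_[i],p,H,1e3*M.inv().apply(H-[x,y,0]))
        T=H+M.apply([.0005,0,0]); print(delta([*T[:2],.12],w,s), delta([*T[:2],.0568+.002],w,s))
```

```text
[ 66   0  11  68 684] [356.4518 134.5365] [ 0.5585 -0.0504  0.039 ] [-22.4037 -62.1096  39.    ]
(array([77.3, 25.6, 39.8]), array([-0.0001,  0.0001,  0.0018])) (array([ 77.4,  25.6, 101. ]), array([-0.0001,  0.0001,  0.0018]))
[ 27  20  24  26 482] [323.5934 132.8797] [ 0.5638 -0.0269  0.039 ] [-21.2886 -38.1194  39.    ]
(array([78.5,  1.6, 39.8]), array([-0.0001,  0.0001,  0.0018])) (array([ 78.5,   1.6, 101. ]), array([-0.0001,  0.0001,  0.0018]))
```

Request:
{"name": "send_rows", "arguments": {
  "xyz": [
    [12, 0.5, 0],
    [35, 1, 0],
    [58, 1.5, 0],
    [73, 1.5, 5],
    [78, 1.5, 15],
    [78, 1.5, 28],
    [78, 1.5, 40],
    [78, 1.5, 48],
    [78, 1.5, 52],
    [78, 1.5, 53]
  ],
  "dr": [
    [0, 0, 0.002],
    [0, 0, 0.002],
    [0, 0, 0.002],
    [0, 0, 0.002],
    [0, 0, 0.002],
    [0, 0, 0.002],
    [0, 0, 0.002],
    [0, 0, 0.002],
    [0, 0, 0.002],
    [0, 0, 0.002]
  ]
}}

```text
time: 22.22
position: [0.5623, -0.0276, 0.1055]
tool_rot: [3.129, -0.276, -0.004]
ft_force: [-0.7, -0.7, -0.9]
grip_width: 0.24
grip_force: 50.0
```

Request:
{"name": "send_rows", "arguments": {
  "xyz": [
    [0, 0, 0],
    [0, 0, 2],
    [0, 0, 5],
    [0, 0, 8],
    [0, 0, 11],
    [0, 0, 14],
    [0, 0, 17],
    [0, 0, 20],
    [0, 0, 20],
    [0, 0, 20]
  ],
  "dr": [
    [0, 0, 0],
    [0, 0, 0],
    [0, 0, 0],
    [0, 0, 0],
    [0, 0, 0],
    [0, 0, 0],
    [0, 0, 0],
    [0, 0, 0],
    [0, 0, 0],
    [0, 0, 0]
  ]
}}

```text
time: 23.05
position: [0.5636, -0.0277, 0.0865]
tool_rot: [-3.129, 0.276, 0.001]
ft_force: [-0.4, 0.1, -0.1]
grip_width: 0.239
grip_force: 50.0
```

Run:
```python
from j import *
s=get_state(); print(jig(s),s['ft_force'],s['torque'],s['grip_width']*87)
```

```text
[-21.358  -38.9333  86.525 ] [-0.3717  0.1463 -0.075 ] [0.0363 0.0229 0.041 ] 20.775743276005862
```

Request:
{"name": "send_rows", "arguments": {
  "xyz": [
    [0, -0.5, 2],
    [0, -0.8, 5],
    [0, -0.8, 8],
    [0, -0.8, 11],
    [0, -0.8, 14],
    [0, -0.8, 17],
    [0, -0.8, 19],
    [0, -0.8, 20],
    [0, -0.8, 20],
    [0, -0.8, 20]
  ],
  "dr": [
    [0, 0, 0],
    [0, 0, 0],
    [0, 0, 0],
    [0, 0, 0],
    [0, 0, 0],
    [0, 0, 0],
    [0, 0, 0],
    [0, 0, 0],
    [0, 0, 0],
    [0, 0, 0]
  ]
}}

```text
time: 23.88
position: [0.564, -0.027, 0.0668]
tool_rot: [3.129, -0.276, 0.0]
ft_force: [-0.7, -0.1, -0.3]
grip_width: 0.237
grip_force: 50.0
```

Run:
```python
from j import *
s=get_state(); print(jig(s),s['ft_force'],s['torque'],s['grip_width']*87)
```

```text
[-21.1105 -38.1246  66.8406] [-0.6679 -0.0808 -0.2888] [-0.0063  0.0134  0.0292] 20.64807745417307
```

Request:
{"name": "send_rows", "arguments": {
  "xyz": [
    [0, 0, 1],
    [0, 0, 2],
    [0, 0, 3],
    [0, 0, 4],
    [0, 0, 5],
    [0, 0, 6],
    [0, 0, 7],
    [0, 0, 8],
    [0, 0, 8],
    [0, 0, 8]
  ],
  "dr": [
    [0, 0, 0],
    [0, 0, 0],
    [0, 0, 0],
    [0, 0, 0],
    [0, 0, 0],
    [0, 0, 0],
    [0, 0, 0],
    [0, 0, 0],
    [0, 0, 0],
    [0, 0, 0]
  ]
}}

```text
time: 24.72
position: [0.5637, -0.027, 0.0591]
tool_rot: [3.129, -0.276, -0.001]
ft_force: [-2.1, 0.7, 5.3]
grip_width: 0.236
grip_force: 50.0
```

Request:
{"name": "send_rows", "arguments": {
  "xyz": [
    [0, 0, 0.3],
    [0, 0, 0.6],
    [0, 0, 0.9],
    [0, 0, 1.2],
    [0, 0, 1.5],
    [0, 0, 1.5],
    [0, 0, 1.5],
    [0, 0, 1.5],
    [0, 0, 1.5],
    [0, 0, 1.5]
  ],
  "dr": [
    [0, 0, 0],
    [0, 0, 0],
    [0, 0, 0],
    [0, 0, 0],
    [0, 0, 0],
    [0, 0, 0],
    [0, 0, 0],
    [0, 0, 0],
    [0, 0, 0],
    [0, 0, 0]
  ]
}}

```text
time: 25.55
position: [0.5637, -0.027, 0.0585]
tool_rot: [3.129, -0.276, -0.001]
ft_force: [-4.7, 0.4, 11.3]
grip_width: 0.235
grip_force: 50.0
```

Run:
```python
from j import *
s=get_state(); print(jig(s),s['tool_rot'],s['ft_force'],s['torque'],s['grip_width']*87)
```

```text
[-21.3455 -38.1492  58.4773] [ 3.1285 -0.2764 -0.0008] [-4.7393  0.3596 11.2724] [0.0259 1.1849 0.0025] 20.47977945145499
```

Request:
{"name": "send_rows", "arguments": {
  "xyz": [
    [0, 0, 0.3],
    [0, 0, 0.6],
    [0, 0, 0.6],
    [0, 0, 0.6],
    [0, 0, 0.6],
    [0, 0, 0.6],
    [0, 0, 0.6],
    [0, 0, 0.6],
    [0, 0, 0.6],
    [0, 0, 0.6]
  ],
  "dr": [
    [0, 0, 0],
    [0, 0, 0],
    [0, 0, 0],
    [0, 0, 0],
    [0, 0, 0],
    [0, 0, 0],
    [0, 0, 0],
    [0, 0, 0],
    [0, 0, 0],
    [0, 0, 0]
  ]
}}

```text
time: 26.38
position: [0.5638, -0.027, 0.0584]
tool_rot: [3.128, -0.276, -0.001]
ft_force: [-7.2, -1.1, 14.8]
grip_width: 0.235
grip_force: 50.0
```

Run:
```python
from j import *
s=get_state(); print(jig(s),s['tool_rot'],s['ft_force'],s['grip_width']*87)
# check scraper via wrist/scene: lid edge & handle colour in scene image
im=get_image('side'); hsv=cv2.cvtColor(im,cv2.COLOR_RGB2HSV); m=cv2.inRange(hsv,(8,130,120),(22,255,255))
o=cv2.cvtColor(cv2.imread('pics/s1.png'),cv2.COLOR_BGR2HSV); mo=cv2.inRange(o,(8,130,120),(22,255,255))
for k in(m,mo):
    k=k[220:270,355:430]; print(cv2.countNonZero(k),np.argwhere(k).mean(0))
```

```text
[-21.2739 -38.1602  58.4114] [ 3.1283 -0.2764 -0.0007] [-7.2181 -1.0743 14.7785] 20.466347532290598
356 [26.9551 29.177 ]
357 [26.9048 29.2689]
```

```bash
python3 -c "
from bench import *
print(close_job())"
```

```text
the job is handed in; nothing more can be done
None
```

I handed the job in at about 26 s with the scraper at the end stop, the lid shut and the pin fully home, still pressing at about 15 N. No verdict came back, and I did not re-check the whetstone, tin or marker at the end.

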